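# Seat and nip the balance beam in its bench clamp

## Task

The steel balance beam lies loose in the bench clamp with its brass collar standing off the jaw: slide the beam in gently until the collar is fully home against the jaw's bright steel face, then tighten the wing screw clockwise until you feel it bite on the beam and give it about 15 degrees more, so that it holds without marking the beam. Do not knock the green spirit level beside the wings, and leave the weights and other things on the bench alone.

Things in the scene. Friction and masses are not known exactly. Their poses are not given: they have to be found in the camera images.
- clamp: black cast-iron bench clamp, fixed, base 124 x 108 mm. Origin: on the worktop under the wing screw's vertical axis. y runs along the beam channel to the end where the collar seats; the spirit level is on its -x side. Channel 15 mm wide, 84 mm long, floor 46 mm above the worktop, cheeks to 60 mm. A bridge 42 x 38 mm over its middle reaches 95 mm above the worktop
- stop: bright steel stop face on the +y end of the clamp's jaw, two upright strips 13.5 mm wide either side of the channel, from 30 to 62 mm above the worktop; origin at mid-height, 1.5 mm behind the face. It is rigid: forcing the collar onto it with more than 40 N bruises it
- stop_face (a point): point in the plane of the stop face (outer normal: the clamp's +y) on the beam's centre line, 54 mm above the worktop, 45 mm from the screw's axis
- beam: loose steel balance beam in the channel, 0.46 kg, bar 12 mm wide, 16 mm high, 255 mm long; y along it, as the clamp's y. Origin: on the bar's underside in the plane of the brass collar's seating face. The bar runs from y = -205 to +50 mm, the collar (36 mm wide, 28 mm high) from 0 to +14 mm. It slides with a few newtons; the collar starts 15 to 35 mm off the stop face
- collar_face (a point): centre of the collar's seating face, at mid-height of the bar (54 mm above the worktop); home when it lies in the plane of point stop_face
- beam_end (a point): centre of the bar's free end face beyond the collar (50 mm from the seating face), 54 mm above the worktop; the end face is 12 x 16 mm and looks to the beam's +y: push here to slide the beam home
- wing (a joint): turn of the wing screw, rad; grows clockwise seen from above (tightening). At q the wings' long direction is the clamp's y axis turned clockwise by q. The screw sinks 2.5 mm per rad. Slack, it turns evenly against 0.24 N m and stays put. It starts at 0.2 to 0.6, bites somewhere from 0.9 to 2.4, which nothing shows; then the counter-clockwise moment felt at rest climbs 0.02 to 0.03 N m per 0.1 rad
- wing_center (a point): on the screw's axis at the height to grip the wings: 16 mm below their top (at most 150 mm above the worktop), 23 mm above the hub (18 mm across). The wings are one flat steel butterfly blade 9 mm thick and 58 mm from tip to tip, gripped across its thickness from above
- spindle: the wing screw with its foot, which presses on the beam from above; origin on the axis at the lower edge of the hub, 30 mm under point wing_center. Past the bite the press on the beam grows by about 10 N per 0.1 rad; over 70 N marks the beam, under 22 N does not hold it. It is self-locking
- level: green enamel spirit level (22 x 100 x 24 mm, glass vial on top to 30 mm) fixed on the clamp's ledge, long along the clamp's y. Origin: centre of its underside, 106 mm above the worktop. Its near side is 34 mm from the screw's axis: the wing tips (29 mm) pass it at 5 mm, and fingers must go in only partly open. Delicate: at most a light touch
- brass_weight: bystander: polished brass cylinder weight, 40 mm across, 52 mm high, standing; origin at its underside
- chrome_weight: bystander: squat chrome knob-top weight, 48 mm across, 56 mm high; origin at its underside
- pan: bystander: black anodized weighing pan, 90 mm across, 14 mm high; origin at its underside
- small_weight: bystander: small brass knob weight, 28 mm across, 36 mm high; origin at its underside
- screwdriver: bystander: screwdriver 190 mm long, lying
- loupe: bystander: black eyeglass, 38 mm across, 34 mm high; origin at its underside
There are look-alikes about, which are no part of the job. Of the things like the clamp, leave any that is pink or purple; of the rest the larger one is meant.

How it is judged:
By the outcome, as a careful person would: the job done as asked, in the order asked, and still so for the second after the job is handed in, with the robot touching nothing.
It also fails if it takes over 72 s, if anything falls off the work surface, if the arm or the gripper's body presses on something with over 40 N, if the wrist force passes 120 N, or if a joint passes its speed limit or range.

## Robot

A 6-joint arm with a two-finger parallel gripper is mounted at the origin on the work surface. World frame = base frame: x ahead of the robot, y to its left, z up, the work surface at z = 0. Lengths are in m, angles in rad, forces in N, time in s.
With the tool pointing down it reaches from about 0.275 to 0.725 m from the base axis. Payload 5.6 kg.
Tool frame: the origin (TCP) lies at the very end of the fingers, on their centre line; the grasp point (between the pads) lies 19 mm behind it (bot.hold_point_z is the distance from the TCP to the grasp point, in m); z points along the fingers, y is the line along which they close (so a half turn about z gives the same grasp; the last joint's range is limited). The gripper opens to 85 mm and grips with 20 to 120 N. Pads are 22 mm wide; open, the fingers measure 114 mm over their backs; the gripper's body (76 mm by 85 mm) begins 54 mm behind the grasp point. The pads swing forward as they close: fully open they stand 13 mm farther back than shut.
Start: joints at [1.443, 0.255, 0.108, 0, -1.424, -0.285], TCP at [0.221, 0.504, 0.231] pointing down, gripper open.
Joint ranges: [-2.95, 2.95], [-1.21, 1.97], [-1.09, 1.5], [-2.87, 1.71], [-2.94, -0.07], [-3.05, 3.05]. Speed limits (rad/s): [2.57, 2.57, 3.14, 3.14, 3.14, 3.14].

## Interface

Orientations are given as a unit quaternion [x, y, z, w].
In Python, from workcell import bot gives the robot as it stands. The module is installed in compiled form; this text tells all that it offers.
- The arm moves only by the tool step_arm, never from a script. Its argument "moves" is text: rows parted by semicolons, each of 7 numbers parted by spaces: the shift along the tool's x, y, z in mm, then the turn, a rotation vector about the tool's x, y, z in rad, then the opening, from -1 (shut) to 1 (fully open). A call has 1 to 20 rows; each row shifts and turns the commanded pose from where the row before left it, along the tool's axes as they then stand; what a row does not reach is not made up. A row lasts 1/8 s, in which the tool goes at most 62.5 mm and 10.7 degrees, less where a joint would pass 70% of its speed; a pose out of reach is approached as far as the arm can. A call is refused whole if a number of a shift passes 62.5 or a number of a turn 0.188, either way. A call with a gripper value outside its range is refused whole. The fingers move at their own pace and stop on an object; "newtons" is the grip in N (left out, the last holds). Time passes only in rows, so rows that do not move let the fingers close. It gives the time, the measured TCP pose, the force, the opening and the grip force at its end, in the units of the state.
- bot.observe(): the state, without advancing time (a new reading comes with each control period).
- bot.grab_frame(name): name is "side" or "top" or "wrist"; returns (picture, depth): 420x560x3 uint8, blue, green, red; 420x560 float32, m along the optical axis (not along the pixel's ray), 0 where there is no reading.
- bot.camera_info(name): a dict with "fov_y" (degrees; the focal length in pixels is half the picture's height over the tangent of half this angle, whatever the lens; pixels are square), "cx", "cy" (the principal point, pixels), "cam_to_world" (4x4, takes a point from camera to world coordinates); the wrist camera has in their place "hand_eye" (4x4, takes a point from camera to tool coordinates, whose origin is the TCP and whose axes are the flange's). Camera axes: x right, y down, z forward; pixel columns grow to the right and rows downward; lengths in m; the calibration is good to about 2 mm. A picture is of the moment at which its call begins: read the wrist's pose just before it. camera_info takes no time and is no camera call.
- bot.close_job(): hands the job in; it is judged then, once.
The state is a dict: "clock": time; "joint_positions": joint angles; "joint_vel": joint speeds; "joint_torque": joint torques, N m; "ee_pos": TCP position; "tcp_rot": TCP orientation; "force": force on the tool from outside, world axes, zero at the start; "ft_torque": the same for the moment, N m; "finger_gap": opening from 0.0 (shut) to 1.0 (fully open); "gripper_force": force on a finger pad.
Only numpy, scipy, OpenCV 4.12 (cv2) and the standard library are available. Lean on these libraries where they do the work, as an engineer would, in place of code of your own. Each camera call takes 0.05 s, during which the arm holds its last target. There are 200 camera calls.

## Working session

There is one attempt and no reset: what is moved stays moved. The work goes in short steps, Python scripts to look and compute and a tool call to move; the robot and the scene stay as the last step left them, time stands still between calls to the robot, and variables do not carry over. Pictures are saved under pics/ and viewed, at most 10 in all, crops included, and the job is handed in when it is done.

Besides the shell and the picture viewer there is one more tool, called after "Emit:" as a command line: name --argument value ..., lists and objects as JSON in quotes. step_arm: Moves the arm, as the interface text tells. Its arguments: {"type":"object","properties":{"moves":{"type":"string"},"newtons":{"type":"number"}},"required":["moves"]}

```bash
mkdir -p pics; cat > h.py <<'E'
import numpy as np, cv2
from workcell import bot
from scipy.spatial.transform import Rotation as R
def K(n,i):
    f=210/np.tan(np.radians(i['fov_y'])/2); return f,i.get('cx',280),i.get('cy',210)
def T(n):
    i=bot.camera_info(n)
    if 'cam_to_world' in i: return i,np.array(i['cam_to_world'])
    s=bot.observe(); M=np.eye(4); M[:3,:3]=R.from_quat(s['tcp_rot']).as_matrix(); M[:3,3]=s['ee_pos']
    return i,M@np.array(i['hand_eye'])
def ray(i,M,n,u,v):
    f,cx,cy=K(n,i); d=M[:3,:3]@np.array([(u-cx)/f,(v-cy)/f,1]); return M[:3,3],d
def plane(i,M,n,u,v,z):
    o,d=ray(i,M,n,u,v); return o+d*(z-o[2])/d[2]
def proj(i,M,n,P):
    f,cx,cy=K(n,i); p=np.linalg.inv(M)@np.append(P,1); return p[0]/p[2]*f+cx,p[1]/p[2]*f+cy
def cloud(i,M,n,dep):
    f,cx,cy=K(n,i); v,u=np.mgrid[:420,:560]
    c=np.stack([(u-cx)/f*dep,(v-cy)/f*dep,dep],-1); return c@M[:3,:3].T+M[:3,3]
E
python3 - <<'E'
from h import *
ims=[]
for n in ['top','side']:
    i,M=T(n); im,d=bot.grab_frame(n); np.savez(n,im=im,d=d,M=M); cv2.imwrite(f'pics/{n}.png',im); print(n,i,(d>0).mean())
i=bot.camera_info('wrist');print(i); print(bot.observe())
E
```

```text
top {'fov_y': 55.70918635482495, 'cx': 274.12729493243734, 'cy': 205.2717766898658, 'cam_to_world': array([[ 0.00916262, -0.99014946,  0.13971432,  0.3736978 ],
       [-0.99991261, -0.00774074,  0.01071711, -0.0294229 ],
       [-0.00953005, -0.13980031, -0.99013386,  1.1880488 ],
       [ 0.        ,  0.        ,  0.        ,  1.        ]])} 0.9958673469387755
side {'fov_y': 47.70998308012034, 'cx': 284.4368665094517, 'cy': 209.8150240358193, 'cam_to_world': array([[ 0.77336729, -0.51065346,  0.37568082,  0.09968074],
       [-0.63373806, -0.60711485,  0.47936169, -0.55780261],
       [-0.0167063 , -0.60880588, -0.7931433 ,  0.96879782],
       [ 0.        ,  0.        ,  0.        ,  1.        ]])} 0.9962712585034014
{'fov_y': 70.6616467119451, 'cx': 275.4314366284203, 'cy': 209.05863238143297, 'hand_eye': array([[ 4.06852478e-04, -9.62217514e-01, -2.72281637e-01,
         6.93078505e-02],
       [ 9.99999866e-01,  3.04019152e-04,  4.19858905e-04,
        -4.33916317e-05],
       [-3.21216759e-04, -2.72281772e-01,  9.62217509e-01,
        -1.42850428e-01],
       [ 0.00000000e+00,  0.00000000e+00,  0.00000000e+00,
         1.00000000e+00]])}
{'clock': 0.1, 'joint_positions': array([ 1.44264321e+00,  2.55663391e-01,  1.07148153e-01, -3.92443258e-04,
       -1.42389247e+00, -2.84577867e-01]), 'joint_vel': array([-2.45699910e-05,  8.66982969e-04,  4.05389779e-03,  3.85759916e-04,
        1.38443795e-03, -4.07914497e-04]), 'joint_torque': array([-3.50005488e-03, -3.87603092e+01,  2.38472217e+01,  5.37790686e+00,
       -3.76049022e-03, -5.82212934e-06]), 'ee_pos': array([0.22040698, 0.50343367, 0.23050928]), 'tcp_rot': array([ 9.78775849e-01, -2.04932066e-01, -1.30540972e-04,  8.18390429e-04]), 'force': array([0.06508542, 0.377087  , 0.61437141]), 'ft_torque': array([-0.03544635,  0.01396052,  0.01995818]), 'gripper_force': 0.0, 'finger_gap': 1.00009590915642}
```

View pics/top.png

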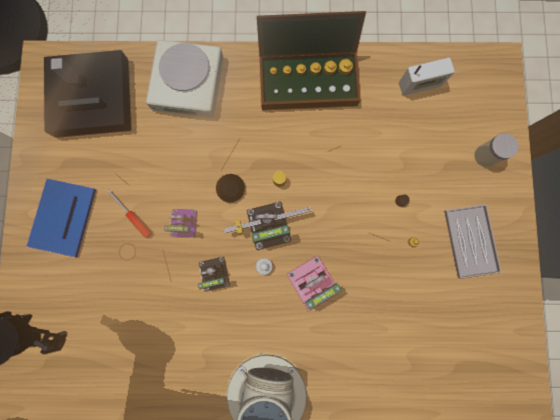

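View pics/side.png

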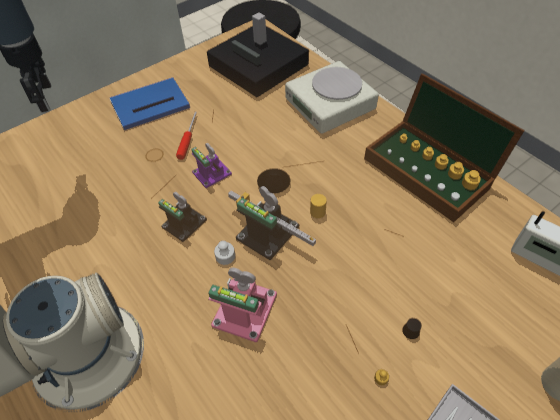

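Top-view clamps: large black with beam (268,225), small black (213,274), purple (182,222) and pink (315,283). The large black one fits: it isn't pink or purple, it's the larger of the rest, and it holds the beam with the brass collar at (236,227). I'll confirm in an enlarged crop.

```bash
python3 - <<'E'
from h import *
a=np.load('top.npz');b=np.load('side.npz')
A=cv2.resize(a['im'][190:260,215:325],None,fx=7,fy=7,interpolation=3)[:,:770]
B=cv2.resize(b['im'][180:260,220:325],None,fx=5,fy=5,interpolation=3)
cv2.imwrite('pics/cropA.png',A); cv2.imwrite('pics/cropB.png',B)
# green level in top
i,M=T('top'); C=cloud(i,M,'top',a['d'])
sub=C[190:260,215:325].reshape(-1,3); im=a['im'][190:260,215:325]
hsv=cv2.cvtColor(im,cv2.COLOR_BGR2HSV).reshape(-1,3)
g=(hsv[:,0]>40)&(hsv[:,0]<85)&(hsv[:,1]>90)&(sub[:,2]>.08)
p=sub[g]; print('green',g.sum(),np.median(p,0)); r=cv2.minAreaRect((p[:,:2]*1000).astype(np.float32)); print(r)
for lo,hi in [(.05,.066),(.066,.085),(.085,.1),(.115,.155)]:
    q=sub[(sub[:,2]>lo)&(sub[:,2]<hi)]; 
    if len(q)>5: print(lo,hi,len(q),q.mean(0),cv2.minAreaRect((q[:,:2]*1000).astype(np.float32)))
E
```

```text
green 0 [nan nan nan]
((0.0, 0.0), (0.0, 0.0), 0.0)
0.05 0.066 465 [ 0.489923   -0.00093107  0.06075488] ((474.9631042480469, -4.0395660400390625), (76.8672866821289, 254.58518981933594), 14.502100944519043)
0.066 0.085 105 [0.47292178 0.04497369 0.07004761] ((469.3349914550781, -3.5051040649414062), (68.86576080322266, 237.15919494628906), 10.561386108398438)
0.085 0.1 126 [0.48861018 0.00117623 0.09208715] ((491.089111328125, 1.7690258026123047), (41.363407135009766, 37.24749755859375), 14.804768562316895)
0.115 0.155 416 [ 0.45745365 -0.00645567  0.13404921] ((468.86419677734375, -3.7227096557617188), (65.65086364746094, 99.60554504394531), 14.548675537109375)
  return _methods._mean(a, axis=axis, dtype=dtype,
  ret = um.true_divide(
```

View pics/cropA.png

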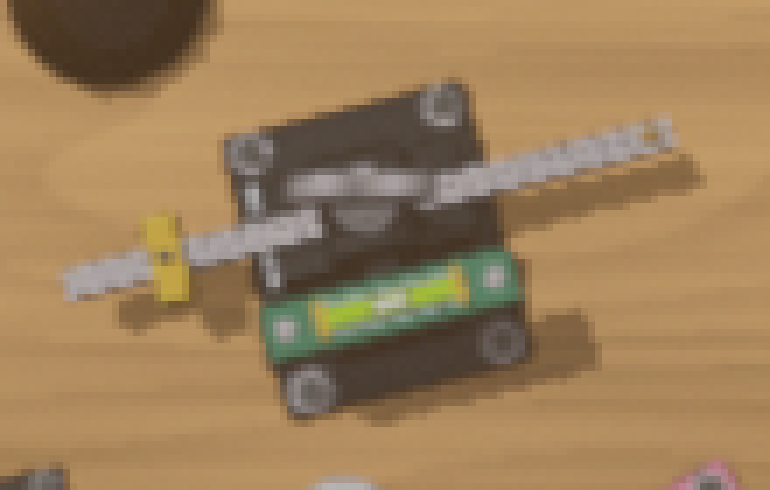

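View pics/cropB.png

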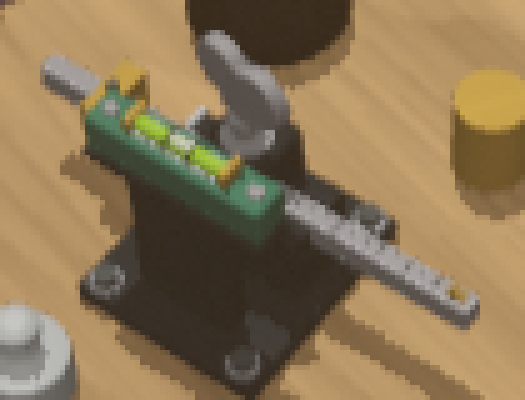

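The crop confirms it: black clamp, green level at (385,300), blade at (360,187), collar at (167,257) and free end at (65,285). Next I'll work out the poses.

```bash
cat > meas.py <<'E'
from h import *
def meas(n,im,d,i,M,o0=(0.490,0.001),yaw0=0.253):
    C=cloud(i,M,n,d).reshape(-1,3); C=C[(d>0).ravel()]
    def cl(C,o,y): 
        e1=np.array([np.cos(y),np.sin(y)]);e2=np.array([-np.sin(y),np.cos(y)])
        q=C[:,:2]-o; return q@e1,q@e2
    rect=lambda P:cv2.minAreaRect((P[:,:2]*1000).astype(np.float32))
    o=np.array(o0);x,y=cl(C,o,yaw0);z=C[:,2];near=(abs(x)<.09)&(abs(y)<.2)
    L=C[near&(x<-.028)&(x>-.065)&(abs(y)<.06)&(z>.12)&(z<.145)]; print('level',len(L),rect(L))
    B=C[near&(abs(x)<.03)&(abs(y)<.03)&(z>.09)&(z<.099)]; print('bridge',len(B),rect(B))
    W=C[near&(abs(x)<.03)&(abs(y)<.033)&(z>.128)&(z<.17)]; print('wing',len(W),W.mean(0),np.percentile(W[:,2],[5,50,95,100]),rect(W))
    bm=C[near&(abs(x)<.015)&(abs(y)>.06)&(z>.056)&(z<.068)]; l=cv2.fitLine((bm[:,:2]*1000).astype(np.float32),2,0,.01,.01).ravel(); print('beam',len(bm),l,'yaw',np.arctan(-l[0]/l[1]),'z',np.median(bm[:,2]))
    bx,by=cl(bm,o,yaw0); print('beam y range',by.min(),by.max(), 'x off med',np.median(bx))
    cm=near&(abs(x)<.022)&(y>.045)&(z>.0645)&(z<.076); c=C[cm]; cx,cy=cl(c,o,yaw0); print('collar',len(c),np.percentile(cy,[0,5,95,100]),np.percentile(cx,[0,100]),np.median(c[:,2]))
E
python3 - <<'E'
from meas import *
for n in ['top','side']:
    a=np.load(n+'.npz'); i,M=T(n); print(n); meas(n,a['im'],a['d'],i,M)
E
```

```text
top
level 315 ((447.73529052734375, -9.205230712890625), (22.036693572998047, 99.61541748046875), 14.48068904876709)
bridge 98 ((490.6801452636719, 2.214731216430664), (41.56410217285156, 35.76511764526367), 13.12958812713623)
wing 87 [0.49067398 0.0013806  0.14548739] [0.13690534 0.14703435 0.15136247 0.15281137] ((490.8025817871094, 1.8702659606933594), (9.01119613647461, 55.802528381347656), 1.1565748453140259)
beam 195 [ 2.5638404e-01 -9.6657503e-01  4.9232999e+02 -3.0580533e+00] yaw 0.25927934 z 0.06211033350587547
beam y range -0.1284060156064734 0.12617960377501602 x off med 0.0012781806918732857
collar 83 [0.04548259 0.05428968 0.1050181  0.12513823] [-0.01634372  0.01929106] 0.06924951846070737
side
level 427 ((448.7471923828125, -10.099048614501953), (23.426315307617188, 101.41310119628906), 15.153436660766602)
bridge 99 ((495.96221923828125, 1.1744041442871094), (31.817399978637695, 38.338409423828125), 15.1986083984375)
wing 160 [ 0.49070305 -0.00100556  0.14164057] [0.13013621 0.14288875 0.14996613 0.15291474] ((492.50836181640625, 1.4680137634277344), (11.153958320617676, 59.00642776489258), 2.5920000076293945)
beam 227 [ 2.4883185e-01 -9.6854669e-01  5.0064459e+02 -3.1641260e+01] yaw 0.251474 z 0.061992995613112556
beam y range -0.12930895583755558 0.12534804986341508 x off med 0.002007665700449668
collar 58 [0.07629871 0.07645151 0.09329185 0.12315742] [-0.01609438  0.02104952] 0.06903456995994833
```

Emit:
step_arm --moves "0 0 -40 0 0 0.18 1;30 40 0 0 0 0.18 -0.5;0 0 0 0 0 0 -0.5"

```text
clock: 0.48
ee_pos: [0.2232, 0.4517, 0.2719]
tcp_rot: [0.926, -0.378, -0.0, -0.0]
force: [1.1, 0.9, -0.7]
finger_gap: 0.608
gripper_force: 0.0
```

```bash
python3 - <<'E'
from h import *
a=np.load('top.npz');i,M=T('top');C=cloud(i,M,'top',a['d']).reshape(-1,3)
for lo in (.02,.06,.1):
    m=(C[:,2]>lo)&(C[:,2]<.2)&(C[:,1]>.14)&(C[:,1]<.32)&(C[:,0]>.40)&(C[:,0]<.56)
    q=C[m]; print(lo,m.sum(),q.min(0) if m.any() else '',q.max(0) if m.any() else '')
# green low-res: anything high between current pos and target
m=(C[:,2]>.1)&(C[:,0]>.2)&(C[:,0]<.6)&(C[:,1]>-.1)&(C[:,1]<.4); q=C[m]; print(q[:,2].max())
yaw=.255;o=np.array([.491,.0015]);e2=np.array([-np.sin(yaw),np.cos(yaw)])
s=bot.observe();Rm=R.from_quat(s['tcp_rot']).as_matrix()
for t in (.155,):
    P=np.append(o+e2*t,.16); print(P, Rm.T@(P-s['ee_pos'])*1000, s['joint_positions'])
E
```

```text
0.02 409 [0.45292913 0.2187243  0.0218029 ] [0.50830447 0.29026976 0.10560689]
0.06 262 [0.45292913 0.2187243  0.06018001] [0.50540618 0.29026976 0.10560689]
0.1 15 [0.48933985 0.24046277 0.1008168 ] [0.49507956 0.26908434 0.10560689]
1.1880488045177424
[0.45190196 0.15148781 0.16      ] [373.50233485  54.37984709 111.73393992] [ 1.42316332e+00  1.53513758e-01  8.18332349e-02 -2.49184260e-04
 -1.49861412e+00 -6.27486472e-01]
```

Emit:
step_arm --moves "50 8 0 0 0 0 -1;50 8 0 0 0 0 -1;50 8 0 0 0 0 -1;50 8 0 0 0 0 -1;50 8 0 0 0 0 -1;50 8 0 0 0 0 -1;50 6 0 0 0 0 -1;23.5 0 0 0 0 0 -1;0 0 0 0 0 -0.171 -1;0 0 0 0 0 -0.171 -1;0 0 0 0 0 -0.171 -1;0 0 0 0 0 -0.171 -1;0 0 0 0 0 -0.171 -1;0 0 0 0 0 -0.172 -1;0 0 0 0 0 0 -1;0 0 0 0 0 0 -1"

```text
clock: 2.48
ee_pos: [0.4529, 0.1546, 0.271]
tcp_rot: [0.992, 0.125, -0.0, 0.0]
force: [0.6, 0.9, -0.2]
finger_gap: -0.0
gripper_force: 0.0
```

```bash
python3 - <<'E'
from meas import *
s=bot.observe();i,M=T('wrist');im,d=bot.grab_frame('wrist');cv2.imwrite('pics/w1.png',im)
print(s['ee_pos'],s['joint_positions'],(2*np.arctan2(s['tcp_rot'][1],s['tcp_rot'][0])),s['force'],s['ft_torque'],s['finger_gap'])
meas('wrist',im,d,i,M)
E
```

```text
[0.45288275 0.15460023 0.27099102] [ 6.57385410e-01  1.03342756e-01  2.08862852e-02 -1.29474210e-04
 -1.48884926e+00  1.16474796e+00] 0.2513264088690059 [ 0.55635405  0.90088178 -0.2048426 ] [0.03795522 0.07796559 0.01977571] -5.052593150945266e-06
level 2204 ((449.51837158203125, -8.42233657836914), (22.04985809326172, 100.03697204589844), 14.389921188354492)
bridge 787 ((492.6822814941406, 3.084564208984375), (40.953338623046875, 37.337921142578125), 16.202777862548828)
wing 710 [0.49310746 0.00783649 0.144837  ] [0.13258629 0.14680407 0.14999023 0.15132228] ((492.5364074707031, 3.087034225463867), (9.31622314453125, 57.30923843383789), 2.746422290802002)
beam 1036 [ 2.5661471e-01 -9.6651381e-01  4.9474866e+02 -4.4432950e+00] yaw 0.259518 z 0.0622559230502292
beam y range -0.12800442131291953 0.12685390537527505 x off med 0.0033443511086737217
collar 373 [0.06361414 0.07769674 0.0907861  0.11755194] [-0.0149008   0.02039285] 0.0701728246852878
```

View pics/w1.png

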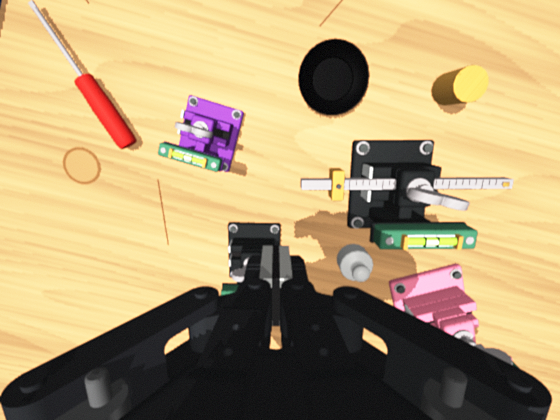

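Wrist view: the free end is at (302,184), the collar at (338,184) and the wings at (435,195). All agree with the earlier measures to about 2 mm. Next I'll descend behind the free end and push.

Emit:
step_arm --moves "0 0 55 0 0 0 -1;0 0 55 0 0 0 -1;0 0 55 0 0 0 -1;0 0 40 0 0 0 -1;0 0 15 0 0 0 -1;0 0 2 0 0 0 -1;0 0 0 0 0 0 -1;0 0 0 0 0 0 -1"

```text
clock: 3.52
ee_pos: [0.4536, 0.1549, 0.0503]
tcp_rot: [0.992, 0.127, 0.001, -0.0]
force: [0.3, -1.0, -0.1]
finger_gap: 0.0
gripper_force: 0.0
```

Emit:
step_arm --moves "0 5 0 0 0 0 -1;0 4 0 0 0 0 -1;0 2 0 0 0 0 -1;0 2 0 0 0 0 -1;0 2 0 0 0 0 -1;0 0 0 0 0 0 -1"

```text
clock: 4.28
ee_pos: [0.4567, 0.1398, 0.0493]
tcp_rot: [0.992, 0.127, -0.0, 0.0]
force: [-0.0, -0.2, -0.2]
finger_gap: -0.0
gripper_force: 0.0
```

Emit:
step_arm --moves "0 2 0 0 0 0 -1;0 2 0 0 0 0 -1;0 2 0 0 0 0 -1;0 2 0 0 0 0 -1"

```text
clock: 4.78
ee_pos: [0.4587, 0.1323, 0.0493]
tcp_rot: [0.992, 0.127, 0.0, -0.0]
force: [-0.5, 2.4, -0.1]
finger_gap: 0.001
gripper_force: 1.3
```

Emit:
step_arm --moves "0 2 0 0 0 0 -1;0 2 0 0 0 0 -1;0 2 0 0 0 0 -1;0 2 0 0 0 0 -1"

```text
clock: 5.28
ee_pos: [0.4607, 0.1243, 0.0493]
tcp_rot: [0.992, 0.127, 0.0, -0.0]
force: [-0.7, 3.1, 0.1]
finger_gap: -0.0
gripper_force: 1.4
```

Emit:
step_arm --moves "0 2 0 0 0 0 -1;0 2 0 0 0 0 -1;0 2 0 0 0 0 -1;0 2 0 0 0 0 -1;0 1 0 0 0 0 -1;0 1 0 0 0 0 -1"

```text
clock: 6.02
ee_pos: [0.4632, 0.1147, 0.0493]
tcp_rot: [0.992, 0.127, 0.0, -0.0]
force: [-1.7, 3.1, -0.7]
finger_gap: -0.001
gripper_force: 1.4
```

```bash
python3 - <<'E'
from meas import *
s=bot.observe();print(s['ee_pos'],s['force'],s['joint_positions'])
for n in ['top','side']:
    i,M=T(n);im,d=bot.grab_frame(n);C=cloud(i,M,n,d).reshape(-1,3)
    q=C[:,:2]-[.491,.0015];x=q@[.968,.2503];y=q@[-.2503,.968];z=C[:,2]
    e=(abs(x)<.01)&(y<-.06)&(y>-.22)&(z>.056)&(z<.067);print(n,'far end',y[e].min(),e.sum())
    c=(abs(x)>.009)&(abs(x)<.017)&(y>.03)&(y<.1)&(z>.058)&(z<.072)
    print(np.round(np.sort(y[c&(z>.0645)])*1000)[::3])
E
```

```text
[0.46319394 0.1147271  0.04929217] [-1.72059167  3.13544332 -0.71696175] [ 5.72281238e-01  2.54452402e-01 -3.89860428e-01 -1.42764143e-05
 -9.26452596e-01  1.25272895e+00]
top far end -0.1516056113070217 137
[44. 54. 56. 59. 62. 66.]
side far end -0.15255031460613863 215
[52. 54. 57. 59. 63. 66.]
```

Emit:
step_arm --moves "0 1 0 0 0 0 -1;0 1 0 0 0 0 -1;0 1 0 0 0 0 -1;0 1 0 0 0 0 -1;0 0.5 0 0 0 0 -1;0 0.5 0 0 0 0 -1"

```text
clock: 6.88
ee_pos: [0.4644, 0.1099, 0.0493]
tcp_rot: [0.992, 0.127, -0.0, 0.0]
force: [-0.4, 3.7, 0.9]
finger_gap: 0.001
gripper_force: 1.5
```

Emit:
step_arm --moves "0 0.5 0 0 0 0 -1;0 0.5 0 0 0 0 -1"

```text
clock: 7.12
ee_pos: [0.4647, 0.109, 0.0493]
tcp_rot: [0.992, 0.127, 0.0, 0.0]
force: [-0.4, 2.4, -0.5]
finger_gap: -0.003
gripper_force: 1.5
```

Emit:
step_arm --moves "0 0.5 0 0 0 0 -1;0 0.5 0 0 0 0 -1"

```text
clock: 7.38
ee_pos: [0.465, 0.108, 0.0493]
tcp_rot: [0.992, 0.127, 0.0, 0.0]
force: [-0.7, 2.9, 0.4]
finger_gap: -0.002
gripper_force: 1.5
```

Emit:
step_arm --moves "0 0.5 0 0 0 0 -1;0 0.3 0 0 0 0 -1"

```text
clock: 7.62
ee_pos: [0.4651, 0.1074, 0.0493]
tcp_rot: [0.992, 0.127, 0.0, -0.0]
force: [-2.1, 4.2, 1.0]
finger_gap: -0.003
gripper_force: 2.4
```

Emit:
step_arm --moves "0 0.3 0 0 0 0 -1;0 0.3 0 0 0 0 -1"

```text
clock: 7.88
ee_pos: [0.4652, 0.1073, 0.0493]
tcp_rot: [0.992, 0.127, 0.0, -0.001]
force: [-2.5, 7.0, 1.0]
finger_gap: 0.001
gripper_force: 3.7
```

Emit:
step_arm --moves "0 0.3 0 0 0 0 -1;0 0.3 0 0 0 0 -1"

```text
clock: 8.12
ee_pos: [0.4652, 0.1072, 0.0493]
tcp_rot: [0.992, 0.127, 0.0, -0.001]
force: [-3.3, 9.0, 1.1]
finger_gap: 0.006
gripper_force: 4.8
```

Emit:
step_arm --moves "0 0.5 0 0 0 0 -1;0 0.5 0 0 0 0 -1;0 0 0 0 0 0 -1"

```text
clock: 8.5
ee_pos: [0.4653, 0.1071, 0.0493]
tcp_rot: [0.992, 0.126, 0.0, -0.002]
force: [-4.3, 12.4, 1.4]
finger_gap: 0.002
gripper_force: 6.4
```

Emit:
step_arm --moves "0 -5 0 0 0 0 -1;0 -10 0 0 0 0 -1;0 -10 0 0 0 0 -1;0 -6 -30 0 0 0 -1;0 0 -50 0 0 0 -1;0 0 -50 0 0 0 -1;0 0 -50 0 0 0 -1;0 0 -30 0 0 0 -0.6;0 0 0 0 0 0 -0.6"

```text
clock: 9.62
ee_pos: [0.4589, 0.1358, 0.2618]
tcp_rot: [0.992, 0.127, 0.002, -0.001]
force: [-0.0, -0.1, -0.9]
finger_gap: 0.198
gripper_force: 0.0
```

```bash
python3 - <<'E'
from meas import *
s=bot.observe();print(s['ee_pos'],s['force'],s['ft_torque'],s['finger_gap'],s['joint_positions'])
for n in ['top','side','wrist']:
    i,M=T(n);im,d=bot.grab_frame(n);C=cloud(i,M,n,d).reshape(-1,3);cv2.imwrite(f'pics/{n}2.png',im)
    q=C[:,:2]-[.491,.0015];x=q@[.968,.2503];y=q@[-.2503,.968];z=C[:,2]
    e=(abs(x)<.01)&(abs(y)>.06)&(abs(y)<.22)&(z>.056)&(z<.067);print(n,'far end',y[e].min(),y[e].max(),e.sum())
    c=(abs(x)<.02)&(y>.04)&(y<.1)&(z>.066)&(z<.076);print('collar',np.percentile(y[c],[0,5,95,100]))
meas('wrist',im,d,i,M)
print(proj(i,M,'wrist',[.4807,.045,.06]))
E
```

```text
[0.45891165 0.13579031 0.26184899] [-0.04407051 -0.09119305 -0.87026822] [-0.00075343  0.04890932  0.05729513] 0.1979156699457744 [ 6.16992672e-01  1.00900938e-01 -5.24553119e-03  1.01667185e-03
 -1.45953007e+00  1.20809414e+00]
top far end -0.158561139031723 0.09522332180702185 198
collar [0.04577302 0.04659402 0.05882432 0.06241358]
side far end -0.15927073347529724 0.09443427954419861 249
collar [0.04487726 0.04558976 0.05782934 0.05857865]
wrist far end -0.15984172073659186 0.09526689246870727 1241
collar [0.04507035 0.04645921 0.05917635 0.05977897]
level 2373 ((449.485107421875, -8.457469940185547), (21.91884422302246, 99.40998840332031), 14.610485076904297)
bridge 799 ((492.2545471191406, 2.9766101837158203), (40.886356353759766, 37.395870208740234), 14.616600036621094)
wing 787 [0.49327105 0.00729136 0.14459169] [0.13215361 0.14675107 0.14995596 0.15104044] ((492.4439697265625, 3.109394073486328), (9.280352592468262, 56.80983352661133), 2.3119091987609863)
beam 1254 [ 2.5306568e-01 -9.6744913e-01  5.0823581e+02 -5.6052471e+01] yaw 0.25584778 z 0.06226040319343437
beam y range -0.15963396227993992 0.09551606618097849 x off med 0.0034624357063494813
collar 417 [0.04531199 0.04675351 0.05958422 0.07451749] [-0.01558151  0.0203426 ] 0.07014333464859418
(np.float64(354.6080944599257), np.float64(186.6627627544501))
```

The collar is home: its face is at 45 mm and the free end at 95 mm in all three views. Next I'll go over the wings.

Emit:
step_arm --moves "0 46 0 0 0 0.178 -0.5;0 0 0 0 0 0.178 -0.5;0 0 0 0 0 0.178 -0.5;0 0 0 0 0 0.178 -0.5;0 0 0 0 0 0.178 -0.5;0 0 0 0 0 0.178 -0.5;0 0 0 0 0 0.178 -0.5;0 0 0 0 0 0.178 -0.5;0 0 0 0 0 0.18 -0.5;0 0 0 0 0 0.18 -0.5;45 0 0 0 0 0 -0.5;45 0 0 0 0 0 -0.5;0 0 0 0 0 0 -0.5;0 0 0 0 0 0 -0.5"

```text
clock: 11.52
ee_pos: [0.4728, 0.0007, 0.2584]
tcp_rot: [0.721, -0.693, -0.001, 0.001]
force: [0.5, 0.5, 0.1]
finger_gap: 0.252
gripper_force: 0.0
```

```bash
cat > st.py <<'E'
from meas import *
s=bot.observe();Rm=R.from_quat(s['tcp_rot']).as_matrix()
print(s['clock'],s['ee_pos'],'yaw',np.arctan2(Rm[1,0],Rm[0,0]),'tilt',Rm[2,:2],'F',s['force'],'T',s['ft_torque'],s['finger_gap'],s['joint_positions'][[0,5]])
P=np.array([.492,.0027,s['ee_pos'][2]]);print('to axis',Rm.T@(P-s['ee_pos'])*1000)
E
python3 - <<'E'
from st import *
i,M=T('wrist');im,d=bot.grab_frame('wrist');cv2.imwrite('pics/w3.png',im)
meas('wrist',im,d,i,M)
E
```

```text
11.525 [0.47275879 0.00066889 0.25836201] yaw -1.5304127744966067 tilt [0.00023193 0.00180245] F [0.5353682  0.4667331  0.08336043] T [ 0.05846623 -0.00455483 -0.02153184] 0.25186237619147517 [ 0.33386918 -0.29345149]
to axis [ -1.25263381 -19.30748966  -0.03509139]
level 2400 ((449.2309265136719, -9.12759017944336), (22.047229766845703, 99.04329681396484), 14.730025291442871)
bridge 781 ((492.4219970703125, 2.419221878051758), (41.034297943115234, 37.0312614440918), 14.242962837219238)
wing 672 [ 0.49223984 -0.00086984  0.14582137] [0.13488036 0.14745401 0.14998598 0.15120413] ((492.63128662109375, 2.3193435668945312), (9.04534912109375, 56.725589752197266), 2.420642614364624)
beam 1397 [ 2.5417024e-01 -9.6715951e-01  5.1211487e+02 -7.2657837e+01] yaw 0.2569897 z 0.06225973903858911
beam y range -0.15849001635305338 0.09572912266020833 x off med 0.0029229098425886664
collar 319 [0.0457491  0.04618572 0.05905683 0.07213613] [-0.01528182  0.02046805] 0.0700992506325207
```

View pics/w3.png

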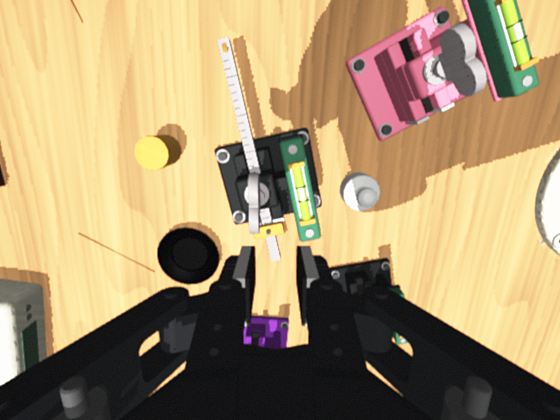

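Wrist view: blade at (255,195), level at (303,190), finger tips at about (240,270) and (310,270). The axis reads (0.4925, 0.0025), and the blade is aligned with the tool's x.

Emit:
step_arm --moves "-1 -19.8 0 0 0 0 -0.5;0 0 40 0 0 0 -0.5;0 0 40 0 0 0 -0.5;0 0 0 0 0 0 -0.5;0 0 0 0 0 0 -0.5"

```text
clock: 12.2
ee_pos: [0.4939, 0.0029, 0.1809]
tcp_rot: [0.722, -0.692, 0.001, -0.001]
force: [0.7, -0.2, 0.2]
finger_gap: 0.246
gripper_force: 0.0
```

```bash
python3 - <<'E'
from st import *
i,M=T('wrist');im,d=bot.grab_frame('wrist');cv2.imwrite('pics/w4.png',im)
meas('wrist',im,d,i,M)
E
```

```text
12.2 [0.49386099 0.00290727 0.18093676] yaw -1.5285517752171551 tilt [ 0.00047934 -0.00220532] F [ 0.67046235 -0.15803892  0.23642485] T [ 0.08249309 -0.03883649 -0.00161199] 0.24632857339956277 [ 0.3246803  -0.28277062]
to axis [ 0.12849582  1.86808099 -0.00405813]
level 4576 ((449.1790466308594, -8.926738739013672), (22.35550880432129, 99.74493408203125), 14.635440826416016)
bridge 1315 ((492.7759094238281, 2.3464107513427734), (40.865013122558594, 36.465850830078125), 15.036876678466797)
wing 1178 [ 0.49290456 -0.00242526  0.14656218] [0.13945101 0.14771075 0.14992694 0.1511692 ] ((492.6807556152344, 0.9159297943115234), (8.999166488647461, 53.9637565612793), 2.414372682571411)
beam 2172 [ 2.451871e-01 -9.694758e-01  5.163632e+02 -8.742428e+01] yaw 0.24771269 z 0.06223769044174965
beam y range -0.15884842642934194 0.09610944373842394 x off med 0.0034746875603381844
collar 184 [0.04553359 0.04601343 0.05848228 0.05964828] [-0.00532008  0.02055969] 0.0702011079784842
```

View pics/w4.png

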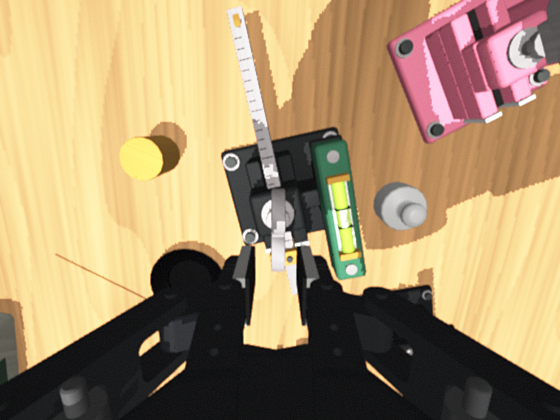

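Blade at column 278, midway between the finger tips (250 and 302), and the level's edge at 320 is clear. Descending.

Emit:
step_arm --moves "0 1 25 0 0 0 -0.5;0 0 15 0 0 0 -0.5;0 0 10 0 0 0 -0.5;0 0 8 0 0 0 -0.5;0 0 5 0 0 0 -0.5;0 0 2 0 0 0 -0.5;0 0 0 0 0 0 -0.5;0 0 0 0 0 0 -0.5"

```text
clock: 13.25
ee_pos: [0.4921, 0.0024, 0.1146]
tcp_rot: [0.721, -0.692, 0.0, -0.0]
force: [0.3, -0.1, -0.3]
finger_gap: 0.249
gripper_force: 0.0
```

```bash
python3 st.py
```

```text
13.25 [0.49210241 0.0024456  0.11458151] yaw -1.5297434697002426 tilt [-4.37595601e-05 -5.47886109e-04] F [ 0.3335785  -0.11294383 -0.3418754 ] T [-0.04235388  0.01714629 -0.01514844] 0.24901216396471218 [ 0.32419766 -0.28320093]
to axis [-2.58388512e-01  9.18865200e-02 -3.90363862e-05]
```

Emit:
step_arm --moves "0 0 0 0 0 0 -1;0 0 0 0 0 0 -1;0 0 0 0 0 0 -1;0 0 0 0 0 0 -1;0 0 0 0 0 0 -1" --newtons 50

```text
clock: 13.88
ee_pos: [0.4925, 0.0025, 0.1147]
tcp_rot: [0.722, -0.692, 0.0, -0.0]
force: [3.2, 0.1, 1.5]
finger_gap: 0.096
gripper_force: 50.8
```

```bash
python3 st.py
```

```text
13.875 [0.49246283 0.00246836 0.11465548] yaw -1.5296429901120767 tilt [ 2.33448275e-06 -1.31251964e-03] F [3.20776837 0.05953923 1.45972501] T [-0.07221638 -0.98014858 -0.05147157] 0.0961895469411081 [ 0.32419784 -0.283231  ]
to axis [-0.25048873  0.45290295 -0.00059503]
```

Emit:
step_arm --moves "0 0 0.25 0 0 0.1 -1;0 0 0.25 0 0 0.1 -1;0 0 0.25 0 0 0.1 -1;0 0 0 0 0 0 -1;0 0 0 0 0 0 -1"

```text
clock: 14.5
ee_pos: [0.4924, 0.0025, 0.1139]
tcp_rot: [-0.61, 0.792, -0.0, 0.001]
force: [3.5, -0.4, 2.9]
finger_gap: 0.1
gripper_force: 51.0
```

```bash
python3 st.py
```

```text
14.5 [0.49241121 0.00248372 0.11386941] yaw -1.82824974361472 tilt [-0.00049091 -0.00108955] F [ 3.51574047 -0.40759496  2.92838239] T [-0.06124082 -1.1907854  -0.21160726] 0.09999878104309905 [ 0.3241244  -0.58167377]
to axis [-1.04451108e-01  4.52726425e-01 -4.41991189e-04]
```

Emit:
step_arm --moves "0 0.5 0 0 0 0 -1;0 0 0 0 0 0 -1"

```text
clock: 14.75
ee_pos: [0.4924, 0.0025, 0.1139]
tcp_rot: [-0.61, 0.792, -0.001, 0.001]
force: [5.2, -0.8, -0.2]
finger_gap: 0.096
gripper_force: 50.7
```

```bash
python3 st.py
```

```text
14.75 [0.4923782  0.00251236 0.11390073] yaw -1.828746103616911 tilt [-0.00050789 -0.00206343] F [ 5.24300934 -0.75813186 -0.15182774] T [-0.33268042 -1.88308515 -0.23919314] 0.09621075788764777 [ 0.32460977 -0.58292211]
to axis [-0.08495702  0.4135564  -0.0008102 ]
```

Emit:
step_arm --moves "0 0 0.25 0 0 0.1 -1;0 0 0 0 0 0 -1;0 0 0 0 0 0 -1"

```text
clock: 15.12
ee_pos: [0.4924, 0.0025, 0.1136]
tcp_rot: [-0.57, 0.822, -0.001, 0.001]
force: [5.5, -0.7, 0.6]
finger_gap: 0.098
gripper_force: 50.8
```

```bash
python3 st.py; python3 - <<'E'
from meas import *
i,M=T('wrist');im,d=bot.grab_frame('wrist');cv2.imwrite('pics/w5.png',im)
i,M=T('wrist');meas('wrist',im,d,i,M)
for n in ['side','top']:
    i,M=T(n);im,d=bot.grab_frame(n);cv2.imwrite(f'pics/{n}5.png',im)
print(bot.observe()['ft_torque'])
E
```

```text
15.125 [0.49237861 0.00250498 0.11363375] yaw -1.9287053510167793 tilt [-0.00064159 -0.0019106 ] F [ 5.47550679 -0.74841982  0.55591547] T [-0.35180283 -1.87133406 -0.18139725] 0.0984569869075254 [ 0.32459153 -0.68286173]
to axis [-0.05002511  0.42293324 -0.00077596]
level 9812 ((449.11474609375, -8.742912292480469), (22.12140464782715, 100.11040496826172), 14.765393257141113)
bridge 1770 ((492.4256591796875, 2.2638397216796875), (41.051395416259766, 36.97320556640625), 14.698811531066895)
wing 8851 [ 0.48977941 -0.00436646  0.15496139] [0.1350841  0.15667358 0.16956463 0.16999841] ((491.84881591796875, 0.7745819091796875), (65.84451293945312, 52.27294158935547), 4.345935821533203)
beam 3629 [ 2.55726278e-01 -9.66749251e-01  5.20603027e+02 -1.06216415e+02] yaw 0.2585989 z 0.06216969648299353
beam y range -0.15905093264380304 0.07099655327098145 x off med 0.0026446626120746894
collar 404 [0.04536067 0.0458765  0.05853085 0.05970412] [-0.01537227 -0.00150768] 0.06986799827290788
[-0.29845598 -1.8716066  -0.13276551]
```

View pics/w5.png

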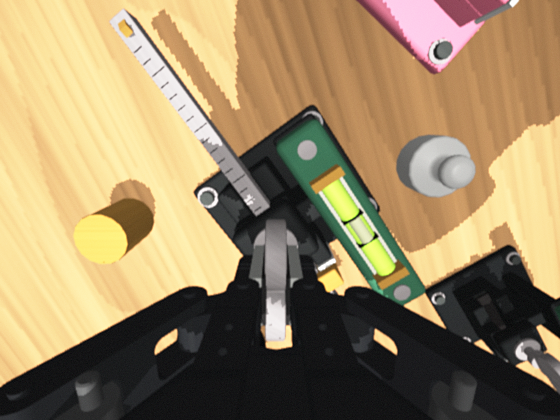

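The blade turns with the gripper: it stands vertical at (275,280) between the pads. Next I'll null the side load and read the moment while turning.

Emit:
step_arm --moves "-0.4 -1.2 0 0 0 0 -1;0 0 0 0 0 0 -1;0 0 0 0 0 0 -1"

```text
clock: 15.65
ee_pos: [0.4924, 0.0025, 0.1136]
tcp_rot: [-0.57, 0.822, 0.0, -0.0]
force: [1.2, 0.8, 5.3]
finger_gap: 0.095
gripper_force: 51.4
```

```bash
python3 st.py
```

```text
15.65 [0.49244951 0.0024963  0.11360848] yaw -1.9290397238993227 tilt [0.00011369 0.0002656 ] F [1.21025527 0.82068723 5.26622429] T [ 0.13834344 -0.40130849 -0.16675618] 0.09546578358393575 [ 0.32391666 -0.6821199 ]
to axis [-3.31554823e-02  4.92395857e-01  1.27010249e-04]
```

Emit:
step_arm --moves "0 0 0.25 0 0 0.1 -1;0 0 0 0 0 0 -1;0 0 0 0 0 0 -1"

```text
clock: 16.02
ee_pos: [0.4924, 0.0025, 0.1134]
tcp_rot: [-0.528, 0.849, 0.0, -0.0]
force: [1.7, -0.3, 5.8]
finger_gap: 0.097
gripper_force: 51.4
```

```bash
python3 st.py
```

```text
16.025 [0.49244626 0.00249662 0.11336231] yaw -2.0291126918387445 tilt [7.20078907e-05 2.41060790e-04] F [ 1.73848014 -0.29996485  5.76487508] T [ 0.09703677 -0.39337672 -0.19328556] 0.09668866858043021 [ 0.32388884 -0.78214485]
to axis [1.50564738e-02 4.90190405e-01 1.19249875e-04]
```

```bash
cat > q.py <<'E'
from h import *
s=bot.observe();Rm=R.from_quat(s['tcp_rot']).as_matrix();y=np.arctan2(Rm[1,0],Rm[0,0])
print('q %.3f Tz %.3f j6 %.3f'%((.255-y-np.pi/2)%6.283,s['ft_torque'][2],s['joint_torque'][5]),'T',np.round(s['ft_torque'][:2],2),'F',np.round(s['force'],1),'z %.4f'%s['ee_pos'][2],s['clock'],'j6 %.2f'%s['joint_positions'][5])
E
python3 q.py
```

```text
q 0.713 Tz -0.193 j6 0.192 T [ 0.1  -0.39] F [ 1.7 -0.3  5.8] z 0.1134 16.025 j6 -0.78
```

Emit:
step_arm --moves "0 0 0 0 0 0.08 -1;0 0 0 0 0 0 -1;0 0 0 0 0 0 -1"

```text
clock: 16.4
ee_pos: [0.4924, 0.0025, 0.1132]
tcp_rot: [-0.494, 0.869, 0.0, -0.0]
force: [1.0, -0.8, 5.0]
finger_gap: 0.094
gripper_force: 51.4
```

```bash
python3 q.py
```

```text
q 0.792 Tz -0.146 j6 0.157 T [ 0.1  -0.26] F [ 1.  -0.8  5. ] z 0.1132 16.4 j6 -0.86
```

Emit:
step_arm --moves "0 0 0.25 0 0 0.1 -1;0 0 0 0 0 0 -1;0 0 0 0 0 0 -1"

```text
clock: 16.77
ee_pos: [0.4924, 0.0025, 0.1129]
tcp_rot: [-0.45, 0.893, 0.0, -0.0]
force: [2.1, 0.9, 5.2]
finger_gap: 0.095
gripper_force: 51.4
```

```bash
python3 q.py
```

```text
q 0.893 Tz -0.234 j6 0.192 T [ 0.16 -0.22] F [2.1 0.9 5.2] z 0.1129 16.775 j6 -0.96
```

Emit:
step_arm --moves "0 0 0.25 0 0 0.1 -1;0 0 0 0 0 0 -1;0 0 0 0 0 0 -1"

```text
clock: 17.15
ee_pos: [0.4924, 0.0025, 0.1127]
tcp_rot: [-0.405, 0.914, 0.0, -0.0]
force: [0.8, 0.3, 6.0]
finger_gap: 0.096
gripper_force: 51.4
```

```bash
python3 q.py
```

```text
q 0.993 Tz -0.216 j6 0.193 T [ 0.13 -0.23] F [0.8 0.3 6. ] z 0.1127 17.15 j6 -1.06
```

Emit:
step_arm --moves "0 0 0.25 0 0 0.1 -1;0 0 0 0 0 0 -1;0 0 0 0 0 0 -1"

```text
clock: 17.52
ee_pos: [0.4924, 0.0025, 0.1124]
tcp_rot: [-0.358, 0.934, 0.0, -0.0]
force: [1.1, 0.8, 4.6]
finger_gap: 0.099
gripper_force: 51.5
```

```bash
python3 q.py
```

```text
q 1.093 Tz -0.205 j6 0.185 T [ 0.18 -0.25] F [1.1 0.8 4.6] z 0.1124 17.525 j6 -1.16
```

Emit:
step_arm --moves "0 0 0 0 0 0.02 -1;0 0 0 0 0 0.02 -1;0 0 0.1 0 0 0.02 -1;0 0 0 0 0 0.02 -1;0 0 0.1 0 0 0.02 -1"

```text
clock: 18.15
ee_pos: [0.4924, 0.0025, 0.1122]
tcp_rot: [-0.311, 0.95, 0.0, -0.0]
force: [0.2, 0.8, 6.4]
finger_gap: 0.1
gripper_force: 51.5
```

```bash
python3 q.py
```

```text
q 1.193 Tz 0.256 j6 -0.032 T [ 0.25 -0.05] F [0.2 0.8 6.4] z 0.1122 18.15 j6 -1.26
```

Emit:
step_arm --moves "0 0 0 0 0 0 -1;0 0 0 0 0 0 -1"

```text
clock: 18.4
ee_pos: [0.4924, 0.0025, 0.1122]
tcp_rot: [-0.311, 0.95, 0.0, -0.0]
force: [-0.2, 0.0, 6.5]
finger_gap: 0.098
gripper_force: 51.4
```

```bash
python3 q.py
```

```text
q 1.193 Tz 0.209 j6 -0.137 T [ 0.26 -0.06] F [-0.2  0.   6.5] z 0.1122 18.4 j6 -1.26
```

Emit:
step_arm --moves "0 0 0.2 0 0 0.1 -1;0 0 0 0 0 0 -1;0 0 0 0 0 0 -1"

```text
clock: 18.77
ee_pos: [0.4924, 0.0026, 0.112]
tcp_rot: [-0.263, 0.965, 0.0, -0.0]
force: [-0.4, 0.8, 5.7]
finger_gap: 0.096
gripper_force: 51.5
```

```bash
python3 q.py
```

```text
q 1.293 Tz -0.196 j6 0.141 T [ 0.31 -0.13] F [-0.4  0.8  5.7] z 0.1120 18.775 j6 -1.36
```

Emit:
step_arm --moves "0 0 0.2 0 0 0.1 -1;0 0 0 0 0 0 -1;0 0 0 0 0 0 -1"

```text
clock: 19.15
ee_pos: [0.4924, 0.0026, 0.1118]
tcp_rot: [-0.215, 0.977, 0.0, -0.0]
force: [0.6, 1.0, 6.5]
finger_gap: 0.101
gripper_force: 51.4
```

```bash
python3 q.py
```

```text
q 1.393 Tz -0.066 j6 0.118 T [ 0.33 -0.14] F [0.6 1.  6.5] z 0.1118 19.15 j6 -1.46
```

Emit:
step_arm --moves "0 0 0 0 0 0.015 -1;0 0 0.1 0 0 0.015 -1;0 0 0 0 0 0 -1"

```text
clock: 19.52
ee_pos: [0.4924, 0.0026, 0.1117]
tcp_rot: [-0.2, 0.98, 0.0, -0.0]
force: [0.6, 0.3, 6.0]
finger_gap: 0.101
gripper_force: 51.5
```

```bash
python3 q.py
```

```text
q 1.423 Tz 0.216 j6 -0.276 T [ 0.28 -0.01] F [0.6 0.3 6. ] z 0.1117 19.525 j6 -1.49
```

Emit:
step_arm --moves "0 0 0 0 0 0 -1"

```text
clock: 19.65
ee_pos: [0.4924, 0.0026, 0.1117]
tcp_rot: [-0.2, 0.98, 0.0, -0.0]
force: [-0.4, 0.5, 5.3]
finger_gap: 0.096
gripper_force: 51.5
```

```bash
python3 q.py
```

```text
q 1.422 Tz 0.236 j6 -0.214 T [ 0.35 -0.04] F [-0.4  0.5  5.3] z 0.1117 19.65 j6 -1.49
```

Emit:
step_arm --moves "0 0 0 0 0 0 -1"

```text
clock: 19.77
ee_pos: [0.4924, 0.0026, 0.1117]
tcp_rot: [-0.2, 0.98, 0.0, -0.0]
force: [-0.3, 0.6, 6.0]
finger_gap: 0.101
gripper_force: 51.5
```

```bash
python3 q.py
```

```text
q 1.422 Tz 0.210 j6 -0.213 T [ 0.29 -0.06] F [-0.3  0.6  6. ] z 0.1117 19.775 j6 -1.49
```

Emit:
step_arm --moves "0 0 0 0 0 0 -1"

```text
clock: 19.9
ee_pos: [0.4924, 0.0026, 0.1117]
tcp_rot: [-0.2, 0.98, 0.0, -0.0]
force: [0.1, 0.9, 5.3]
finger_gap: 0.098
gripper_force: 51.5
```

```bash
python3 q.py
```

```text
q 1.422 Tz 0.241 j6 -0.213 T [ 0.32 -0.04] F [0.1 0.9 5.3] z 0.1117 19.9 j6 -1.49
```

The at-rest joint-6 moment under the same 0.1 rad step protocol was flat at 0.192 N m up to q≈1.0. It then read 0.185, 0.141 and 0.118 at q = 1.09, 1.29 and 1.39, which is a straight line at 0.0225 N m per 0.1 rad. That puts the bite at q≈1.065. The wing now stands at 1.42, about 0.36 rad past it, or roughly 36 N, which is inside the 22–70 N window. Next I'll release and back off.

Emit:
step_arm --moves "0 0 0 0 0 0 -0.8;0 0 0 0 0 0 -0.6;0 0 0 0 0 0 -0.5;0 0 0 0 0 0 -0.5;0 0 -5 0 0 0 -0.5;0 0 -15 0 0 0 -0.5;0 0 -30 0 0 0 -0.5;0 0 -50 0 0 0 -0.5;0 0 -30 0 0 0 -0.5;0 0 0 0 0 0 -0.5;0 0 0 0 0 0 -0.5"

```text
clock: 21.28
ee_pos: [0.4923, 0.0026, 0.2411]
tcp_rot: [-0.2, 0.98, 0.0, -0.0]
force: [-0.4, -0.5, -1.5]
finger_gap: 0.256
gripper_force: 0.0
```

```bash
python3 q.py; python3 - <<'E'
from meas import *
i,M=T('wrist');im,d=bot.grab_frame('wrist');cv2.imwrite('pics/w6.png',im)
meas('wrist',im,d,i,M)
i,M=T('side');im,d=bot.grab_frame('side');print('side');meas('side',im,d,i,M)
E
```

```text
q 1.424 Tz -0.038 j6 0.001 T [ 0.04 -0.01] F [-0.4 -0.5 -1.5] z 0.2411 21.275 j6 -1.49
level 3058 ((449.5688781738281, -8.777496337890625), (22.188962936401367, 100.095703125), 14.73074722290039)
bridge 889 ((492.85968017578125, 2.579133987426758), (41.48735046386719, 37.013160705566406), 14.284048080444336)
wing 666 [0.48899838 0.00086963 0.14373543] [0.1369582  0.14479154 0.1468986  0.14801767] ((492.33990478515625, 2.1159868240356445), (55.533084869384766, 8.630910873413086), 23.15983772277832)
beam 1393 [ 2.5352189e-01 -9.6732968e-01  5.0879169e+02 -5.9682957e+01] yaw 0.25631937 z 0.062051877658934385
beam y range -0.15855551016280683 0.09561546560273523 x off med 0.002847053387530121
collar 430 [0.04547048 0.04598338 0.05875468 0.05986806] [-0.01500615  0.02164783] 0.06995666927753896
side
level 426 ((448.2799987792969, -10.50408935546875), (25.145545959472656, 100.15386199951172), 13.341963768005371)
bridge 87 ((495.4733581542969, 2.344697952270508), (32.341644287109375, 36.947052001953125), 16.621915817260742)
wing 139 [ 0.48890685 -0.00125735  0.13963973] [0.12882756 0.14082254 0.14659048 0.14818814] ((490.9332275390625, 0.8736743927001953), (56.08928680419922, 10.000038146972656), 22.63859748840332)
beam 246 [ 2.4660848e-01 -9.6911520e-01  5.1668982e+02 -9.3320587e+01] yaw 0.2491791 z 0.06121310859056933
beam y range -0.15936384557384742 0.09600753769067788 x off med 0.0020071373011102114
collar 35 [0.04504442 0.04547482 0.05863758 0.0906626 ] [0.0019439  0.02139595] 0.0694422419430798
```

View pics/w6.png

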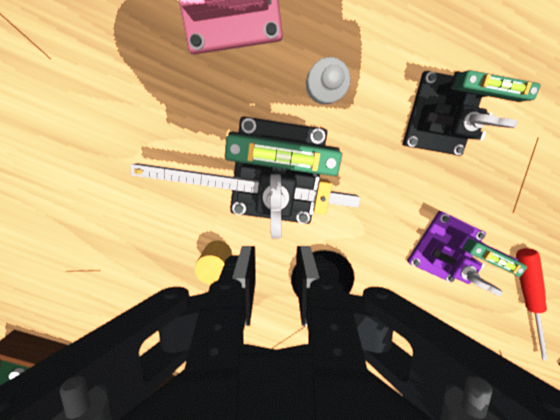

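The final view shows the wings at (275,205) with q≈1.42 unchanged, the collar at (322,198) against the jaw, and the level undisturbed. Handing in.

```bash
python3 -c "
from workcell import bot
print(bot.close_job())"
```

```text
the job is handed in; nothing more can be done
None
```

The job is handed in: the collar is home against the stop face, seated with about 13 N, and the wing screw is about 20° past the estimated bite, a little more than the 15° asked, giving an estimated 36 N on the beam (not measured directly); the level and bystanders were left alone.

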